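Load a sprung label-roll spindle into its bench holder

TASK

Load the label roll lying on the table into the bench holder: rest one end pin of its spindle in one end cup and the other in the other, by pressing the sprung pin in against its spring and swinging the far end down between the cheeks. Ease the spring out again so that both pins sit in their cups, then let go of it. Be gentle: do not ram the spring to its stop, do not let the spindle snap or bang against the holder, and do not disturb the date stamp, timer and spare roll.

Things in the scene. Friction and masses are not known exactly. Their poses are not given: they have to be found in the camera images.
- spindle_center (a point): Centre of the loose label-roll spindle, on its axis in mid-roll; y axis along the spindle toward the SPRUNG pin. White paper roll 40 mm in diameter, 48 mm long (grip it across, in the middle) between square grey flanges 46x46x3 mm, outer faces 27 mm from the centre. Lies on the flanges' flats, axis 23 mm above the table. Mass 0.12 to 0.24 kg. Either pin may go in either cup.
- spindle: The same spindle as a body, same origin and axes. A steel pin 10 mm in diameter sticks out on the axis at each end: the RIGID pin, flat-ended, on the -y side, its tip 76 mm from the centre; the SPRUNG pin, round-ended, on the +y side, its tip 82 mm from the centre when out.
- sleeve_end (a point): On the spindle axis, 50 mm from its centre on the +y side: the end of a black sleeve, 16 mm in diameter, out of which the sprung pin comes by 32 mm. The pin slides in by at most 15.5 mm, then meets a hard stop. Its spring resists with 3 N at first, plus 0.7 N per mm, so 13.9 N at the stop.
- holder: Bench holder, fixed: dark steel plate 74 x 236 mm, top 8 mm high; origin on the table under the plate's centre, y along its length. An aluminium yoke on it has two upright cheeks (40 mm wide, 6 mm thick, tops 75 mm above the table, 159 mm apart) that face each other along y, each with a round grey cup on its inner face.
- cup_axis (a point): Fixed to the plate, 62 mm above its origin, axes as the holder: a point on the common axis (y) of both cups. Cups: inside diameter 17, outside 23, depth 7 mm; floor to floor 153, rim to rim 139 mm. The yoke with both cups is clamped up to 11 mm off the plate's middle along y, unreported: find it by feel or sight. A pin at rest in a cup lies about 3.5 mm under the axis.
- date_stamp: Bystander: date stamp with a red knob handle on a black foot, 26 x 44 x 70 mm, origin under its foot. Leave alone.
- timer: Bystander: round white kitchen timer, 66 mm across and 38 mm high, origin at its underside. Leave alone.
- spare_roll: Bystander: loose roll of white labels without a spindle standing flat, 70 mm across and 28 mm high, origin at its underside. Leave alone.

How it is judged:
By the outcome, as a careful person would: the job done as asked, in the order asked, and still so for the second after the job is handed in, with the robot touching nothing.
It also fails if it takes over 69 s, if anything falls off the work surface, if the arm or the gripper's body presses on something with over 40 N, if the wrist force passes 120 N, or if a joint passes its speed limit or range.

ROBOT

A 6-joint arm with a two-finger parallel gripper is mounted at the origin on a cart in front of the work surface, level with it; the furniture and walls round the work are solid. World frame = base frame: x ahead of the robot, y to its left, z up, the work surface at z = 0. Lengths are in m, angles in rad, forces in N, time in s.
With the tool pointing down it reaches from about 0.3 to 0.875 m from the base axis. Payload 6.4 kg.
Tool frame: the origin (TCP) lies at the centre of the arm's flange, where the gripper is bolted on; the fingertips stand 173 mm ahead of it and the grasp point (between the pads) lies 155 mm ahead of it; z points along the fingers, x is the direction in which the jaws open and shut, and the axes are right-handed (so a half turn about z gives the same grasp; the last joint's range is limited). The gripper opens to 85 mm and grips with 20 to 120 N. Pads are 22 mm wide; open, the fingers measure 114 mm over their backs; the gripper's body (76 mm by 85 mm) begins 54 mm behind the grasp point. The pads swing forward as they close: fully open they stand 13 mm farther back than shut.
Start: joints at [1.077, 0.181, 1.607, -0, 1.354, -0.206], TCP at [0.163, 0.551, 0.405] pointing down, gripper open.
Joint ranges: [-2.99, 2.99], [-0.89, 2.07], [0.3, 2.58], [-1.14, 4.28], [0, 2.63], [-3.12, 3.12]. Speed limits (rad/s): [2.57, 2.57, 3.01, 3.14, 3.14, 3.14].

INTERFACE

Orientations are given as a unit quaternion [w, x, y, z].
In Python, from bench import ctrl gives the robot as it stands. The module is installed in compiled form; this text tells all that it offers.
- The arm moves only by the tool move_arm, never from a script. Its argument "moves" is a list of rows, each an object of numbers: "gripper": the opening in per cent of the stroke, from 0 (shut) to 100 (fully open); "x", "y", "z": the shift along the tool's x, y, z in cm; "roll": the turn about the tool's z in degrees. In form: [{"gripper": .., "x": .., "y": .., "z": .., "roll": ..}, ...]. A call has 1 to 5 rows; each row shifts and turns the commanded pose from where the row before left it, along the tool's axes as they then stand; what a row does not reach is not made up. A row lasts 1/8 s, in which the tool goes at most 62.5 mm and 10.7 degrees, less where a joint would pass 70% of its speed; a pose out of reach is approached as far as the arm can. A call is refused whole if a number of a shift passes 6.25 or a number of a turn 10.7, either way. A call with a gripper value outside its range is refused whole. The fingers move at their own pace and stop on an object; the grip force is fixed at half the most. Time passes only in rows, so rows that do not move let the fingers close. It gives the time, the measured TCP pose, the force and the opening at its end, in the units of the state.
- ctrl.get_obs(): the state, without advancing time (a new reading comes with each control period).
- ctrl.camera(name): name is "side" or "top"; returns a dict with "img" (400x640x3 uint8, red, green, blue), "fx", "fy", "cx", "cy" (pixels), "D" ([k1, k2, p1, p2, k3] as OpenCV has them; the pictures are not rectified), "world_from_camera" (4x4, takes a point from camera to world coordinates). Camera axes: x right, y up, looking along -z (the intrinsics and any distortion apply to the point x, -y, -z); pixel columns grow to the right and rows downward; lengths in m; the calibration is good to about 2 mm. A picture is of the moment at which its call begins. There is no depth.
- ctrl.hand_in(): hands the job in, once; it reports no verdict.
The state is a dict: "time_s": time; "q": joint angles; "dq": joint speeds; "joint_efforts": joint torques, N m; "eef_pos": TCP position; "eef_rot": TCP orientation; "wrist_force": force on the tool from outside, world axes, zero at the start; "torque": the same for the moment, N m; "opening": opening from 0.0 (shut) to 1.0 (fully open).
Only numpy, scipy, OpenCV 4.12 (cv2) and the standard library are available. Lean on these libraries where they do the work, as an engineer would, in place of code of your own. Each camera call takes 0.05 s, during which the arm holds its last target. There are 200 camera calls.

## Working session

There is one attempt and no reset: what is moved stays moved. The work goes in short steps, Python scripts to look and compute and a tool call to move; the robot and the scene stay as the last step left them, time stands still between calls to the robot, and variables do not carry over. Pictures are saved under pics/ and viewed, about 8 in all and at most 12, crops included, and the job is handed in when it is done.

Besides the shell and the picture viewer there is one more tool, called after "Emit:" as name(argument=value, ...), one argument or row to a line, values as JSON. move_arm: Moves the arm, as the interface text tells. Its arguments: {"type":"object","properties":{"moves":{"type":"array","items":{"type":"object","properties":{"gripper":{"type":"number"},"x":{"type":"number"},"y":{"type":"number"},"z":{"type":"number"},"roll":{"type":"number"}}}}},"required":["moves"]}

```bash
mkdir -p pics; cat > h.py <<'E'
import numpy as np, cv2
from bench import ctrl
def grab(name, fn=None):
    c=ctrl.camera(name)
    if fn: cv2.imwrite('pics/'+fn, cv2.cvtColor(c['img'],cv2.COLOR_RGB2BGR))
    return c
def KD(c):
    return np.array([[c['fx'],0,c['cx']],[0,c['fy'],c['cy']],[0,0,1.]]), np.array(c['D'],float)
def pix2w(c,uv,z):
    "pixels -> world on plane z"
    K,D=KD(c); uv=np.array(uv,float).reshape(-1,1,2)
    n=cv2.undistortPoints(uv,K,D).reshape(-1,2)
    T=np.array(c['world_from_camera']); d=np.c_[n[:,0],-n[:,1],-np.ones(len(n))]@T[:3,:3].T
    o=T[:3,3]; z=np.broadcast_to(z,len(n)); s=(z-o[2])/d[:,2]
    return o+s[:,None]*d
def w2pix(c,P):
    K,D=KD(c); T=np.linalg.inv(np.array(c['world_from_camera']))
    p=np.array(P,float).reshape(-1,3)@T[:3,:3].T+T[:3,3]; p=p*[1,-1,-1]
    return cv2.projectPoints(p,np.zeros(3),np.zeros(3),K,D)[0].reshape(-1,2)
E
python3 - <<'E'
from h import *
for n in('top','side'):
    c=grab(n,n+'0.png'); print(n,np.round(c['world_from_camera'],3),c['fx'],c['D'])
o=ctrl.get_obs();print(o)
E
```

```text
top [[-0.024  0.993 -0.112  0.481]
 [-0.999 -0.026 -0.02   0.007]
 [-0.023  0.112  0.993  1.166]
 [ 0.     0.     0.     1.   ]] 473.095347690534 [-0.13599097  0.          0.          0.          0.        ]
side [[ 0.957  0.138 -0.254  0.313]
 [-0.288  0.512 -0.809 -0.859]
 [ 0.018  0.848  0.53   0.651]
 [ 0.     0.     0.     1.   ]] 476.11091197960945 [0.03358514 0.         0.         0.         0.        ]
{'time_s': 0.1, 'q': array([ 1.07669184e+00,  1.81468606e-01,  1.60791093e+00,  4.36366231e-05,
        1.35379549e+00, -2.06303803e-01]), 'dq': array([-3.44746859e-05, -1.89994451e-03, -2.19802777e-03, -2.25608408e-03,
        1.35546518e-03,  1.07581758e-03]), 'joint_efforts': array([ 3.60496897e-04, -4.45874691e+01, -3.52235162e+01, -4.19341486e-04,
        4.26045022e-03,  1.20770837e-04]), 'eef_pos': array([0.16307976, 0.55115281, 0.40387157]), 'eef_rot': array([ 3.14236018e-04,  8.01202936e-01,  5.98392204e-01, -7.26419233e-04]), 'wrist_force': array([ 0.32943881, -0.2247272 , -0.15916933]), 'torque': array([ 0.03816229,  0.01190184, -0.04406727]), 'opening': 0.9997200408184539}
```

View pics/top0.png

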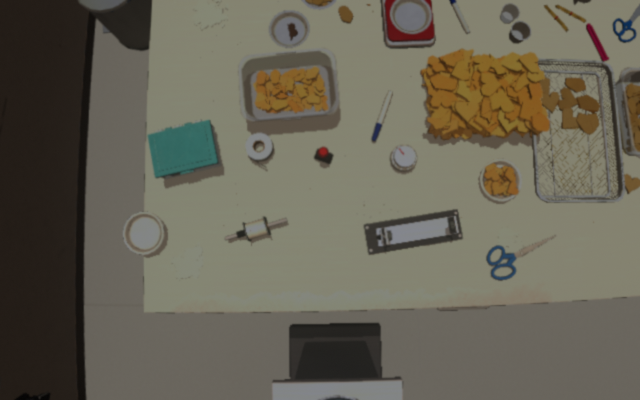

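View pics/side0.png

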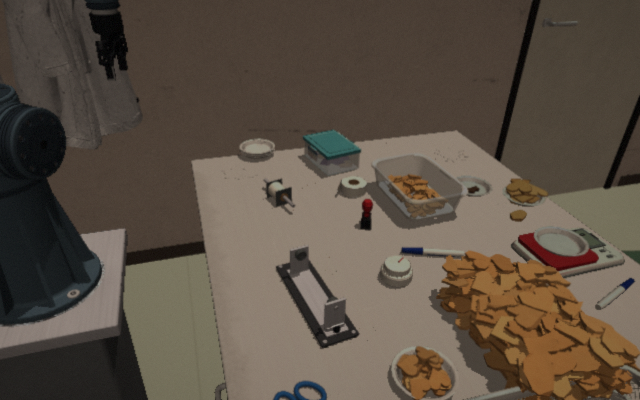

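Top view: spindle at about (256,229), black sleeve end toward the left (240,233); holder at about (413,231). The bystanders are the stamp at (324,155), timer at (403,157) and spare roll at (259,147). Next I'll zoom in.

```bash
python3 - <<'E'
from h import *
c=grab('top'); im=cv2.cvtColor(c['img'],cv2.COLOR_RGB2BGR)
a=cv2.resize(im[205:255,215:297],None,fx=8,fy=8,interpolation=cv2.INTER_CUBIC)
b=cv2.resize(im[200:262,355:470],None,fx=6.9,fy=6.9,interpolation=cv2.INTER_CUBIC)[:,:]
s=np.zeros((a.shape[0]+0,800,3),np.uint8)
# combine stacked, 0.. scaled
a=cv2.resize(im[210:250,217:297],(560,280),interpolation=cv2.INTER_CUBIC)
b=cv2.resize(im[205:257,360:466],(636,312),interpolation=cv2.INTER_CUBIC)
o=np.zeros((592,640,3),np.uint8);o[:280,:560]=a;o[280:592,:636]=b
o=cv2.convertScaleAbs(o,alpha=1.5)
cv2.imwrite('pics/z1.png',o)
print(w2pix(c,[[.163,.551,.25]]))
print(pix2w(c,[[226,237.5],[287,220.5],[256,229]],.023))
print(pix2w(c,[[366,227],[459,212],[462,236],[370,252]],.008))
E
```

```text
[[ 65.28359424 404.80923834]]
[[0.50431255 0.25893097 0.023     ]
 [0.54227755 0.10921203 0.023     ]
 [0.52341827 0.18503187 0.023     ]]
[[ 0.52229057 -0.08238535  0.008     ]
 [ 0.55257753 -0.31364495  0.008     ]
 [ 0.49335458 -0.31811113  0.008     ]
 [ 0.46125221 -0.09015604  0.008     ]]
```

View pics/z1.png

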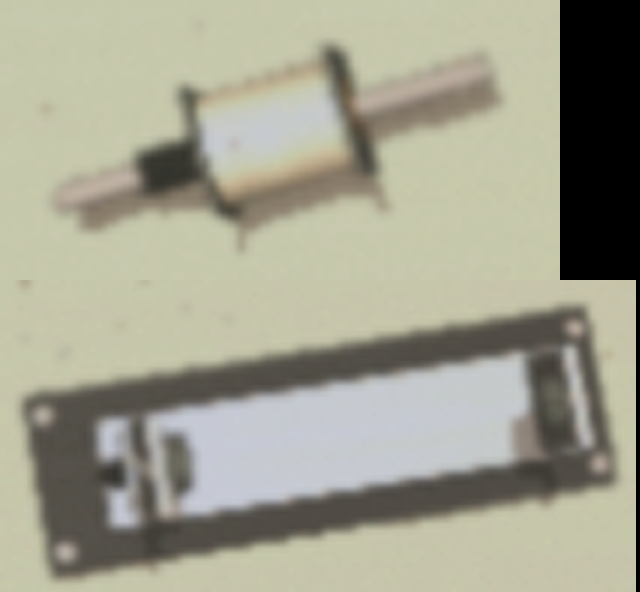

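Zoom: in the 7x spindle panel the sprung tip is at about (54,198), the rigid tip at (490,71), and the flange top edges are centred on (210,151) and (350,110). In the 6x holder panel the plate corners are at (22,402), (585,308), (614,482) and (55,577), and the cheek tops are near (160,467) and (577,402). I'll fit the poses and overlay them on both cameras.

```bash
cat >> h.py <<'E'
def R2(a): return np.array([[np.cos(a),-np.sin(a)],[np.sin(a),np.cos(a)]])
def place(p,pts):
    "pose p=(x,y,yaw); local 3D points (z absolute) -> world"
    pts=np.array(pts,float).reshape(-1,3); return np.c_[pts[:,:2]@R2(p[2]).T+p[:2],pts[:,2]]
def fit(c,loc,uv,p0):
    from scipy.optimize import least_squares
    r=least_squares(lambda p:(w2pix(c,place(p,loc))-uv).ravel(),p0); return r.x,r.fun.reshape(-1,2)
def circ(r,y,z,n=24):
    t=np.linspace(0,2*np.pi,n); return np.c_[r*np.cos(t),np.full(n,y),z+r*np.sin(t)]
def hmodel(dy):
    L=[[[-.037,-.118,.008],[.037,-.118,.008],[.037,.118,.008],[-.037,.118,.008],[-.037,-.118,.008]]]
    for s in(-1,1):
        for w in (.0795,.0855):
            y=dy+s*w; L.append([[-.02,y,.012],[-.02,y,.075],[.02,y,.075],[.02,y,.012]])
        L.append(circ(.0115,dy+s*.0695,.062))
    return L
def smodel(z=.023):
    L=[[[0,-.076,z],[0,.082,z]]]
    for y in(-.027,-.024,.024,.027): L.append([[a*.023,y,z+b*.023] for a,b in((-1,-1),(1,-1),(1,1),(-1,1),(-1,-1))])
    L.append([[-.005,-.027,z],[-.005,-.076,z],[.005,-.076,z],[.005,-.027,z]]);L.append([[-.005,.05,z],[-.005,.08,z],[.005,.08,z],[.005,.05,z]])
    return L
def draw(im,off,k,c,p,L,col):
    for l in L:
        q=w2pix(c,place(p,l)); q=((q-off+.5)*k-.5)
        cv2.polylines(im,[np.round(q*16).astype(np.int32)],False,col,1,cv2.LINE_AA,4)
def crop(c,x0,y0,w,h,k):
    im=cv2.cvtColor(c['img'],cv2.COLOR_RGB2BGR)[y0:y0+h,x0:x0+w]
    return cv2.convertScaleAbs(cv2.resize(im,None,fx=k,fy=k,interpolation=cv2.INTER_CUBIC),alpha=1.4)
E
python3 - <<'E'
from h import *
c=grab('top')
f=lambda pts,k,ox,oy:(np.array(pts,float)+.5)/k-.5+[ox,oy]
us=f([[54,198],[490,71],[210,151],[350,110]],7,217,210)
sp,r=fit(c,[[0,.082,.023],[0,-.076,.023],[0,.0255,.046],[0,-.0255,.046]],us,[.52,.185,.25]);print('sp',sp,np.degrees(sp[2]),r.round(2).tolist())
uh=f([[22,122],[585,28],[614,202],[55,297]],6,360,205)
hp,r=fit(c,[[.037,.118,.008],[.037,-.118,.008],[-.037,-.118,.008],[-.037,.118,.008]],uh,[.507,-.2,.13]);print('h',hp,np.degrees(hp[2]),r.round(2).tolist())
ch=f([[160,187],[577,122]],6,360,205); w=pix2w(c,ch,.075); print('cheektops local',(w[:,:2]-hp[:2])@R2(hp[2]))
dy=((w[:,:2]-hp[:2])@R2(hp[2]))[:,1].mean();print('dy',dy)
np.save('p.npy',np.r_[sp,hp,dy])
s=grab('side')
def both(c,A,B,fn):
    a=crop(c,*A);draw(a,A[:2],A[4],c,sp,smodel(),(0,0,255))
    b=crop(c,*B);draw(b,B[:2],B[4],c,hp,hmodel(dy),(0,0,255))
    W=max(a.shape[1],b.shape[1]);o=np.zeros((a.shape[0]+b.shape[0],W,3),np.uint8);o[:a.shape[0],:a.shape[1]]=a;o[a.shape[0]:,:b.shape[1]]=b;cv2.imwrite('pics/'+fn,o)
both(c,(217,210,80,40,6),(360,205,106,52,6),'o_top.png')
both(s,(255,170,50,45,5),(270,240,92,105,3.5),'o_side.png')
E
python3 -c "
import cv2,numpy as np
a=cv2.imread('pics/o_top.png');b=cv2.imread('pics/o_side.png')
a=cv2.resize(a,(470,int(a.shape[0]*470/a.shape[1])))
o=np.zeros((600,800,3),np.uint8);o[:a.shape[0],:470]=a;h=min(600,b.shape[0]);o[:h,470:470+b.shape[1]]=b[:h];cv2.imwrite('pics/o.png',o)"
```

```text
sp [0.52451081 0.1818981  0.25995809] 14.894501469066135 [[0.82, 0.02], [0.73, 0.05], [-1.01, 0.02], [-0.51, -0.09]]
h [ 0.50781646 -0.19743126  0.13609344] 7.797579533824276 [[-0.15, -0.37], [0.03, -0.4], [0.7, 0.26], [-0.56, 0.49]]
cheektops local [[ 0.00086915  0.07484043]
 [-0.00121809 -0.08910449]]
dy -0.007132026545327137
```

View pics/o.png

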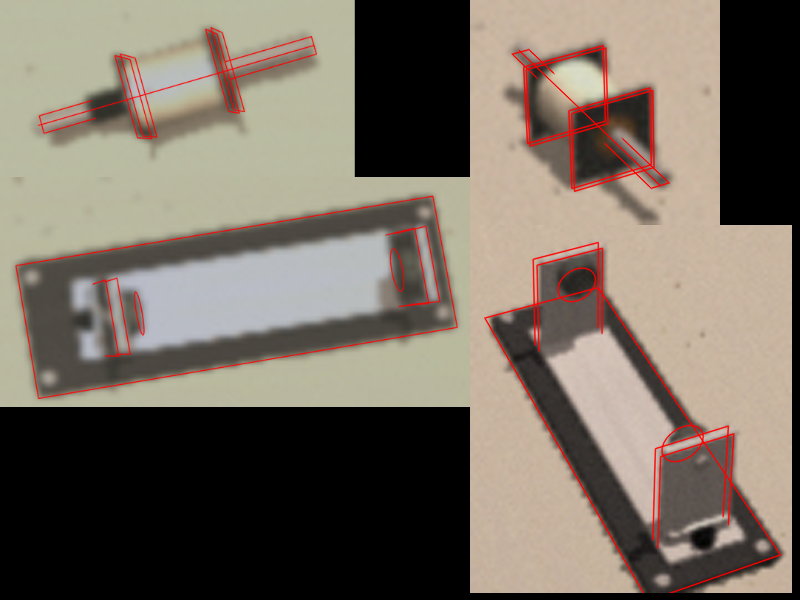

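The overlay fits within about 1 px on both cameras: spindle at (0.5245, 0.182), yaw 14.9°; holder at (0.508, -0.197), yaw 7.8°; yoke offset about -7 mm. Now the approach.

```bash
cat >> h.py <<'E'
from scipy.spatial.transform import Rotation as Ro
def plan(xyz,yaw=None):
    "remaining shift in tool axes, cm (roll deg, applied after the shift)"
    o=ctrl.get_obs(); R=Ro.from_quat(np.roll(o['eef_rot'],-1)); M=R.as_matrix()
    a=np.degrees(np.arctan2(M[1,0],M[0,0]))
    d=M.T@(np.array(xyz)-o['eef_pos'])*100
    r=None if yaw is None else -((yaw-a+90)%180-90)
    print('t',o['time_s'],'pos',o['eef_pos'].round(4),'yaw',round(a,2),'tilt',(-M[:,2]).round(3)[:2],'F',o['wrist_force'].round(2),'T',o['torque'].round(2),'op',round(o['opening'],3),'q',o['q'].round(2)); print('shift',d.round(2),'roll',r)
E
python3 -c "
from h import *
plan([.5245,.182,.29],14.9)"
```

```text
t 0.25 pos [0.1631 0.5513 0.4043] yaw 73.51 tilt [0.    0.001] F [ 0.29  0.67 -0.42] T [0.02 0.03 0.01] op 1.0 q [ 1.08  0.18  1.61  0.    1.35 -0.21]
shift [-25.14  45.13  11.44] roll 58.6068741735068
```

Emit:
move_arm(
  moves=[
    {"x":-2.5,"y":4.5},
    {"x":-2.5,"y":4.5},
    {"x":-2.5,"y":4.5},
    {"x":-2.5,"y":4.5},
    {"x":-2.5,"y":4.5},
  ],
)

```text
validation failed for argument at $.mo...
```

Emit:
move_arm(
  moves=[
    {"x":-2.5,"y":4.5},
    {"x":-2.5,"y":4.5},
    {"x":-2.5,"y":4.5,"z":2},
    {"x":-2.5,"y":4.5,"z":2},
    {"x":-2.5,"y":4.5,"z":2},
  ],
)

```text
validation failed for argument at $.mo...
```

Emit:
move_arm(
  moves=[
    {"roll":10,"z":1},
    {"roll":10,"z":1},
    {"roll":10,"z":1},
    {"roll":10,"z":1},
    {"roll":10,"z":1},
  ],
)

```text
validation failed for argument at $.mo...
```

```bash
python3 -c "
from h import *
plan([.5245,.182,.175],14.9)"
```

```text
t 0.25 pos [0.1631 0.5513 0.4043] yaw 73.51 tilt [0.    0.001] F [ 0.29  0.67 -0.42] T [0.02 0.03 0.01] op 1.0 q [ 1.08  0.18  1.61  0.    1.35 -0.21]
shift [-25.13  45.14  22.94] roll 58.6068741735068
```

Emit:
move_arm(
  moves=[
    {"gripper":100,"x":-2.5,"y":4.5,"z":0,"roll":0},
    {"gripper":100,"x":-2.5,"y":4.5,"z":0,"roll":0},
    {"gripper":100,"x":-2.5,"y":4.5,"z":0,"roll":0},
    {"gripper":100,"x":-2.5,"y":4.5,"z":0,"roll":0},
    {"gripper":100,"x":-2.5,"y":4.5,"z":0,"roll":0},
  ],
)

```text
time_s: 0.88
eef_pos: [0.3443, 0.3663, 0.4048]
eef_rot: [0.0, 0.801, 0.598, 0.0]
wrist_force: [0.7, 0.2, -0.1]
opening: 0.999
```

Emit:
move_arm(
  moves=[
    {"gripper":100,"x":-2.5,"y":4.5,"z":0,"roll":0},
    {"gripper":100,"x":-2.5,"y":4.5,"z":0,"roll":0},
    {"gripper":100,"x":-2.5,"y":4.5,"z":2,"roll":0},
    {"gripper":100,"x":-2.5,"y":4.5,"z":2,"roll":0},
    {"gripper":100,"x":-2.5,"y":4.5,"z":2,"roll":0},
  ],
)

```text
time_s: 1.5
eef_pos: [0.5247, 0.1825, 0.3442]
eef_rot: [0.0, 0.801, 0.598, 0.0]
wrist_force: [0.3, 1.5, -0.1]
opening: 1.0
```

Emit:
move_arm(
  moves=[
    {"gripper":100,"x":0,"y":0,"z":1,"roll":10},
    {"gripper":100,"x":0,"y":0,"z":1,"roll":10},
    {"gripper":100,"x":0,"y":0,"z":1,"roll":10},
    {"gripper":100,"x":0,"y":0,"z":1,"roll":10},
    {"gripper":100,"x":0,"y":0,"z":1,"roll":10},
  ],
)

```text
time_s: 2.12
eef_pos: [0.5237, 0.1839, 0.2943]
eef_rot: [-0.0, 0.98, 0.201, -0.0]
wrist_force: [-0.1, -0.3, -0.1]
opening: 1.001
```

```bash
python3 -c "
from h import *
plan([.5245,.182,.175],14.9)"
```

```text
t 2.125 pos [0.5237 0.1839 0.2943] yaw 23.18 tilt [0. 0.] F [-0.07 -0.26 -0.12] T [ 0.07 -0.   -0.06] op 1.001 q [ 0.12  0.26  1.75  0.    1.13 -0.28]
shift [ 0.    0.2  11.93] roll 8.27791522656105
```

Emit:
move_arm(
  moves=[
    {"gripper":100,"x":0,"y":0.2,"z":2.5,"roll":8.3},
    {"gripper":100,"x":0,"y":0,"z":2.5,"roll":0},
    {"gripper":100,"x":0,"y":0,"z":2.5,"roll":0},
    {"gripper":100,"x":0,"y":0,"z":2.4,"roll":0},
    {"gripper":100,"x":0,"y":0,"z":2.0,"roll":0},
  ],
)

```text
time_s: 2.75
eef_pos: [0.5244, 0.1821, 0.1746]
eef_rot: [0.0, 0.991, 0.132, -0.0]
wrist_force: [0.4, 0.9, -0.0]
opening: 1.0
```

```bash
python3 -c "
from h import *
plan([.5245,.182,.175],14.9)
p=np.load('p.npy');c=grab('top');s=grab('side')
A=(205,195,100,65,7.9);a=crop(c,*A);draw(a,A[:2],A[4],c,p[:3],smodel()[:1],(0,0,255))
cv2.imwrite('pics/g.png',a)"
```

```text
t 2.75 pos [0.5244 0.1821 0.1746] yaw 15.21 tilt [0.001 0.   ] F [ 0.41  0.92 -0.  ] T [-0.04  0.04  0.04] op 1.0 q [ 0.12  0.46  1.79 -0.    0.9  -0.15]
shift [ 0.01  0.01 -0.04] roll 0.31007628183323277
```

View pics/g.png

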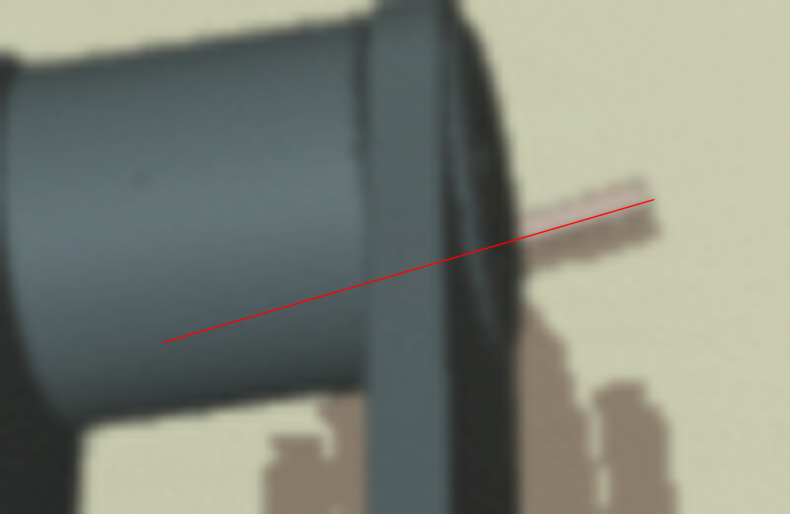

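The rigid pin shows at (645,190) with the overlay line ending at (653,200), so it is about 1.5 px off, which the jaws will centre. Closing.

Emit:
move_arm(
  moves=[
    {"gripper":50,"x":0,"y":0,"z":0,"roll":0},
    {"gripper":45,"x":0,"y":0,"z":0,"roll":0},
    {"gripper":30,"x":0,"y":0,"z":0,"roll":0},
    {"gripper":20,"x":0,"y":0,"z":0,"roll":0},
    {"gripper":20,"x":0,"y":0,"z":0,"roll":0},
  ],
)

```text
time_s: 3.48
eef_pos: [0.5252, 0.1822, 0.1771]
eef_rot: [0.0, 0.991, 0.132, 0.001]
wrist_force: [-1.9, -0.2, 6.3]
opening: 0.451
```

Emit:
move_arm(
  moves=[
    {"gripper":20,"x":0,"y":0,"z":0,"roll":0},
    {"gripper":20,"x":0,"y":0,"z":0,"roll":0},
    {"gripper":20,"x":0,"y":0,"z":0,"roll":0},
  ],
)

```text
time_s: 3.85
eef_pos: [0.5252, 0.1822, 0.1771]
eef_rot: [0.0, 0.991, 0.132, 0.001]
wrist_force: [-1.0, 0.4, 6.4]
opening: 0.449
```

Emit:
move_arm(
  moves=[
    {"gripper":20,"x":0,"y":0,"z":-1,"roll":0},
    {"gripper":20,"x":0,"y":0,"z":-2,"roll":0},
    {"gripper":20,"x":0,"y":0,"z":-3,"roll":0},
    {"gripper":20,"x":0,"y":0,"z":-3,"roll":0},
    {"gripper":20,"x":0,"y":0,"z":-3,"roll":0},
  ],
)

```text
time_s: 4.47
eef_pos: [0.5242, 0.1821, 0.297]
eef_rot: [0.0, 0.991, 0.132, -0.0]
wrist_force: [1.3, 0.6, -1.1]
opening: 0.453
```

```bash
python3 -c "
from h import *
p=np.load('p.npy');hp=p[3:6]
plan(np.r_[hp[:2],.26],19.8)
c=grab('top');s=grab('side')
o=np.zeros((600,800,3),np.uint8)
o[:300,:800]=cv2.resize(crop(c,190,180,130,60,6),(800,369))[:300]
b=crop(s,230,100,110,80,3.7);o[300:300+296,:407]=b[:296,:407]
cv2.imwrite('pics/g2.png',o)"
```

```text
t 4.475 pos [0.5242 0.1821 0.297 ] yaw 15.21 tilt [0. 0.] F [ 1.27  0.6  -1.13] T [ 0.03  0.02 -0.02] op 0.453 q [ 0.12  0.26  1.75 -0.    1.14 -0.15]
shift [-11.54  36.19   3.7 ] roll -4.590271636069062
```

View pics/g2.png

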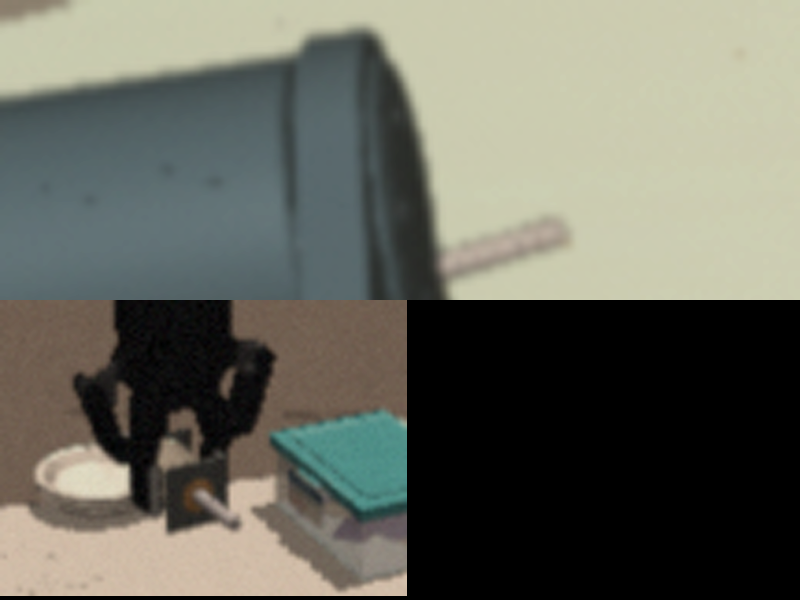

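The spindle is lifted and held across the roll. The rigid tip is at about (566,233) in the top crop and about (233,522) in the side crop. I'll check its pose in the grip against a prediction.

```bash
python3 - <<'E'
from h import *
from scipy.optimize import least_squares
c=grab('top');s=grab('side');o=ctrl.get_obs()
C=np.r_[o['eef_pos'][:2],o['eef_pos'][2]-.154]
f=lambda pts,k,ox,oy:(np.array(pts,float)+.5)/k-.5+[ox,oy]
ut=f([[566,233],[442,267]],6.154,190,180); us=f([[234,222],[200,195]],3.7,230,100)
def pts(p): # dy along axis, yaw, pitch
    a=np.radians(p[1]);b=np.radians(p[2]); d=np.array([np.sin(a)*np.cos(b),-np.cos(a)*np.cos(b),-np.sin(b)])
    return lambda r:C+d*(r+p[0])
d=pts([0,15.21,0]);print('pred top',w2pix(c,d(.076)),w2pix(c,d(.04)),'obs',ut);print('pred side',w2pix(s,d(.076)),w2pix(s,d(.027)),'obs',us)
r=least_squares(lambda p:np.r_[(w2pix(c,pts(p)(.076))-ut[0]).ravel(),(w2pix(s,[pts(p)(.076),pts(p)(.027)])-us).ravel()],[0,15,0]);print(r.x,r.fun.round(2))
E
```

```text
pred top [[282.25395533 216.72406154]] [[266.41167044 221.44435048]] obs [[281.55394865 217.44280143]
 [261.40445239 222.96766331]]
pred side [[291.96833542 163.47208989]] [[282.05386346 155.39131504]] obs [[292.87837838 159.63513514]
 [283.68918919 152.33783784]]
[ 1.44124067e-03  1.53701207e+01 -8.59208624e+00] [ 0.39 -1.21 -0.78 -0.54 -1.43  1.63]
```

```bash
python3 - <<'E'
from h import *
c=grab('top');s=grab('side');o=ctrl.get_obs()
p=np.r_[o['eef_pos'][:2],np.radians(15.21)]
out=np.zeros((600,800,3),np.uint8)
for i,h in enumerate((.154,.147)):
    A=(255,120,60,60,6.6);a=crop(s,*A);a=cv2.convertScaleAbs(a,alpha=1.6);draw(a,A[:2],A[4],s,p,smodel(o['eef_pos'][2]-h),(0,0,255));out[:396,i*400:i*400+396]=a
A=(250,205,60,30,6.6);a=crop(c,*A);draw(a,A[:2],A[4],c,p,smodel(o['eef_pos'][2]-.154),(0,0,255));out[400:598,:396]=a
cv2.imwrite('pics/g3.png',out)
E
```

```text
(no output)
```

View pics/g3.png

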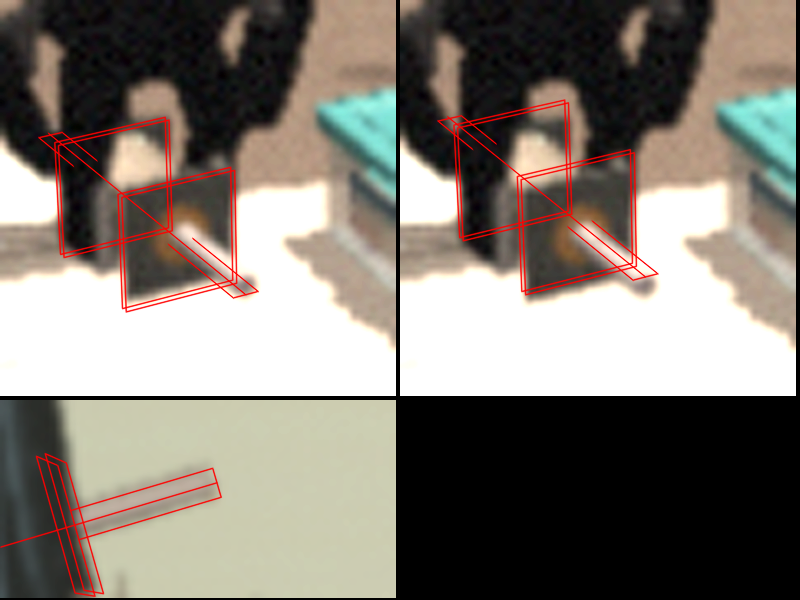

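At TCP–axis 154 mm the flange and tip sit about 1 px high in the side view. The real offset is therefore nearer 151–152 mm, with no strong pitch. Next I'll plan the insertion with a 12° yaw relative to the holder.

```bash
cat >> h.py <<'E'
def cpose(th,tipback,z,c=0.):
    "TCP world target: spindle at th deg to the holder, sprung tip on cup axis, tipback m short of left floor"
    p=np.load('p.npy');hp=p[3:6];dy=p[6];t=np.radians(th);u=np.array([-np.sin(t),np.cos(t)])
    C=np.array([0,dy+.0765])-(.082-c+tipback)*u
    return np.r_[R2(hp[2])@C+hp[:2],z],np.degrees(hp[2])+th
E
python3 - <<'E'
from h import *
P,y=cpose(12,.018,.30);print(P,y);plan(P,y)
E
```

```text
[ 0.53227486 -0.2227942   0.3       ] 19.797579533824276
t 4.775 pos [0.5238 0.182  0.2943] yaw 15.21 tilt [0.002 0.   ] F [-0.42 -0.07 -1.58] T [0.01 0.01 0.03] op 0.451 q [ 0.12  0.26  1.75 -0.    1.13 -0.15]
shift [-9.8  39.28 -0.56] roll -4.5865687988186465
```

Emit:
move_arm(
  moves=[
    {"gripper":20,"x":-0.5,"y":2,"z":0,"roll":-1},
    {"gripper":20,"x":-1,"y":4,"z":0,"roll":-1},
    {"gripper":20,"x":-1,"y":4,"z":0,"roll":-1},
    {"gripper":20,"x":-1,"y":4,"z":0,"roll":-1},
    {"gripper":20,"x":-1,"y":4,"z":0,"roll":-0.6},
  ],
)

```text
time_s: 5.4
eef_pos: [0.5348, -0.0042, 0.2939]
eef_rot: [-0.001, 0.985, 0.172, -0.001]
wrist_force: [0.3, -0.2, -1.6]
opening: 0.45
```

Emit:
move_arm(
  moves=[
    {"gripper":20,"x":-1,"y":4,"z":0,"roll":0},
    {"gripper":20,"x":-1,"y":4,"z":0,"roll":0},
    {"gripper":20,"x":-1,"y":4,"z":0,"roll":0},
    {"gripper":20,"x":-0.5,"y":2,"z":0,"roll":0},
    {"gripper":20,"x":0,"y":0,"z":0,"roll":0},
  ],
)

```text
time_s: 6.02
eef_pos: [0.5497, -0.1475, 0.2945]
eef_rot: [-0.001, 0.985, 0.171, -0.001]
wrist_force: [1.5, 0.9, -1.3]
opening: 0.453
```

```bash
python3 - <<'E'
from h import *
P,y=cpose(12,.018,.226);plan(P,y)
E
```

```text
t 6.025 pos [ 0.5497 -0.1475  0.2945] yaw 19.69 tilt [ 0.002 -0.001] F [ 1.5   0.86 -1.3 ] T [ 0.   -0.01  0.01] op 0.453 q [-0.47  0.29  1.71  0.    1.14 -0.81]
shift [-4.17  6.51  6.85] roll -0.10670235458255206
```

Emit:
move_arm(
  moves=[
    {"gripper":20,"x":-1.5,"y":2.2,"z":0,"roll":0},
    {"gripper":20,"x":-1.5,"y":2.2,"z":0,"roll":0},
    {"gripper":20,"x":-1.2,"y":2.1,"z":0,"roll":0},
    {"gripper":20,"x":0,"y":0,"z":2.5,"roll":0},
    {"gripper":20,"x":0,"y":0,"z":2.5,"roll":0},
  ],
)

```text
time_s: 6.65
eef_pos: [0.5325, -0.2207, 0.2448]
eef_rot: [-0.0, 0.985, 0.172, -0.0]
wrist_force: [-0.1, 0.6, -0.7]
opening: 0.45
```

Emit:
move_arm(
  moves=[
    {"gripper":20,"x":0,"y":0,"z":0.8,"roll":0},
    {"gripper":20,"x":0,"y":0,"z":0,"roll":0},
  ],
)

```text
time_s: 6.9
eef_pos: [0.5325, -0.221, 0.2372]
eef_rot: [-0.001, 0.985, 0.173, -0.001]
wrist_force: [-0.6, -0.1, -1.5]
opening: 0.449
```

```bash
python3 - <<'E'
from h import *
P,y=cpose(12,.018,.214);plan(P,y)
p=np.load('p.npy');o=ctrl.get_obs();z=o['eef_pos'][2]-.152
sp=np.r_[o['eef_pos'][:2],np.radians(19.8)]
s=grab('side');c=grab('top')
out=np.zeros((600,800,3),np.uint8)
A=(265,220,100,120,4.9);a=crop(s,*A);draw(a,A[:2],A[4],s,sp,smodel(z)[-2:],(0,0,255));draw(a,A[:2],A[4],s,p[3:6],hmodel(p[6])[1:],(0,255,0));out[:588,:490]=a
A=(360,200,106,60,2.9);a=crop(c,*A);draw(a,A[:2],A[4],c,sp,smodel(z)[-2:],(0,0,255));out[:174,490:490+307]=a[:,:307]
cv2.imwrite('pics/h1.png',out)
E
```

```text
t 6.9 pos [ 0.5325 -0.221   0.2372] yaw 19.87 tilt [ 0.001 -0.001] F [-0.55 -0.13 -1.49] T [0.03 0.03 0.01] op 0.449 q [-0.6   0.39  1.72  0.    1.04 -0.95]
shift [-0.08  0.17  2.32] roll 0.0737166881617668
```

View pics/h1.png

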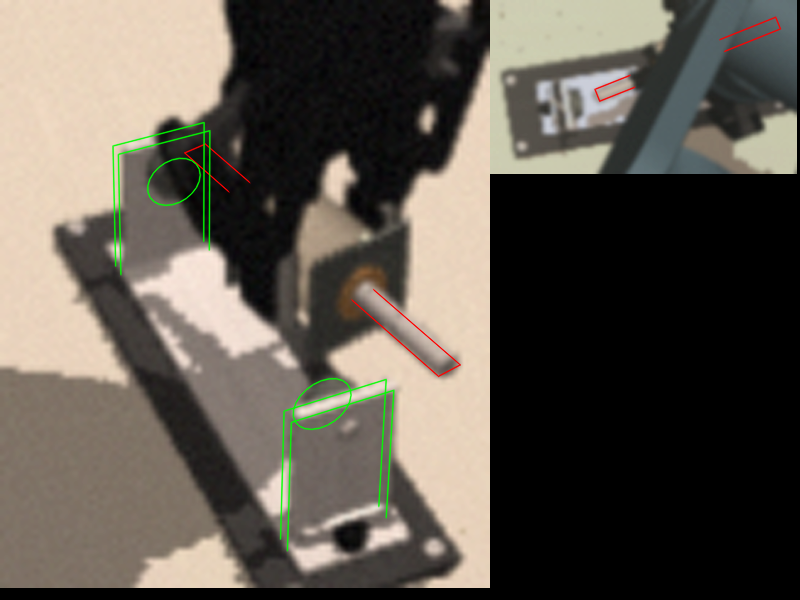

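The pin overlays match in both views (rigid tip near (450,368), far from the cheek edge at (390,395); sprung tip at (598,95) in the top inset). Lowering to cup height.

Emit:
move_arm(
  moves=[
    {"gripper":20,"x":-0.1,"y":0.1,"z":0.6,"roll":0},
    {"gripper":20,"x":0,"y":0,"z":0.6,"roll":0},
    {"gripper":20,"x":0,"y":0,"z":0.6,"roll":0},
    {"gripper":20,"x":0,"y":0,"z":0.4,"roll":0},
    {"gripper":20,"x":0,"y":0,"z":0,"roll":0},
  ],
)

```text
time_s: 7.62
eef_pos: [0.5318, -0.2232, 0.2151]
eef_rot: [-0.0, 0.985, 0.172, -0.0]
wrist_force: [-0.6, 0.6, -1.3]
opening: 0.45
```

```bash
python3 - <<'E'
from h import *
P,y=cpose(12,.0,.214);plan(P,y)
p=np.load('p.npy');o=ctrl.get_obs();z=o['eef_pos'][2]-.152
sp=np.r_[o['eef_pos'][:2],np.radians(19.8)]
s=grab('side');c=grab('top')
out=np.zeros((600,800,3),np.uint8)
A=(280,235,75,80,5.3);a=crop(s,*A);draw(a,A[:2],A[4],s,sp,smodel(z)[-2:],(0,0,255));out[:424,:397]=a[:,:397]
A=(372,215,50,40,8);a=crop(c,*A);draw(a,A[:2],A[4],c,sp,smodel(z)[-2:],(0,0,255));draw(a,A[:2],A[4],c,p[3:6],hmodel(p[6])[5:],(0,255,0));out[:320,400:800]=a
cv2.imwrite('pics/h2.png',out)
E
```

```text
t 7.625 pos [ 0.5318 -0.2232  0.2151] yaw 19.81 tilt [ 0.001 -0.001] F [-0.61  0.6  -1.34] T [-0.01 -0.01 -0.02] op 0.45 q [-0.6   0.42  1.72 -0.    0.99 -0.95]
shift [ 0.06 -1.82  0.11] roll 0.010565512759967532
```

View pics/h2.png

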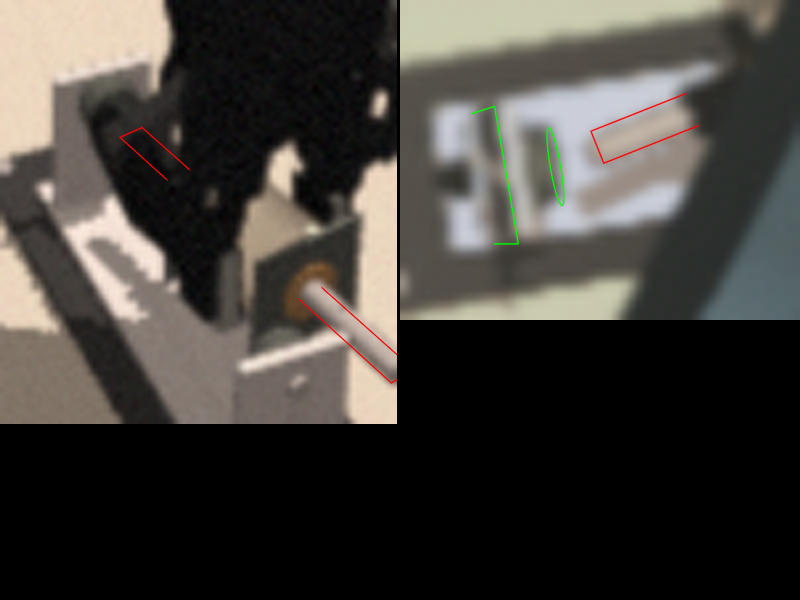

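The tip is at about (595,150) against the cup at about (540,165), so the alignment is good. Inserting while watching the force.

Emit:
move_arm(
  moves=[
    {"gripper":20,"x":0.1,"y":-0.3,"z":0.1,"roll":0},
    {"gripper":20,"x":0,"y":-0.3,"z":0,"roll":0},
    {"gripper":20,"x":0,"y":-0.3,"z":0,"roll":0},
    {"gripper":20,"x":0,"y":-0.3,"z":0,"roll":0},
    {"gripper":20,"x":0,"y":0,"z":0,"roll":0},
  ],
)

```text
time_s: 8.35
eef_pos: [0.5287, -0.2114, 0.2147]
eef_rot: [-0.0, 0.985, 0.172, -0.0]
wrist_force: [0.2, 0.0, -1.5]
opening: 0.45
```

```bash
cat >> h.py <<'E'
def force(n=8):
    "mean wrist force in tool axes and pose in holder frame"
    F=[];T=[]
    for _ in range(n):
        ctrl.camera('top'); o=ctrl.get_obs(); F.append(o['wrist_force']);T.append(o['torque'])
    M=Ro.from_quat(np.roll(o['eef_rot'],-1)).as_matrix(); F=np.array(F)
    p=np.load('p.npy');l=(o['eef_pos'][:2]-p[3:5])@R2(p[5])
    print('t',round(o['time_s'],2),'Ftool',(F@M).mean(0).round(2),'+-',(F.std(0)/np.sqrt(n)).round(2),'Ttool',(np.array(T)@M).mean(0).round(2),'hold xy mm',(l*1e3).round(2),'z',round(o['eef_pos'][2]*1e3,2),'th',round(np.degrees(np.arctan2(M[1,0],M[0,0])-p[5]),2),'op',round(o['opening'],3))
E
python3 - <<'E'
from h import *
force(6);P,y=cpose(12,.0,.214);plan(P,y)
E
```

```text
t 8.65 Ftool [0.69 0.06 1.85] +- [0.1  0.12 0.1 ] Ttool [-0.02  0.01  0.01] hold xy mm [ 18.89 -17.08] z 214.72 th 12.01 op 0.452
t 8.65 pos [ 0.5289 -0.2118  0.2147] yaw 19.8 tilt [-0.  0.] F [ 0.49  0.28 -1.99] T [-0.09  0.01 -0.02] op 0.452 q [-0.59  0.41  1.74 -0.    0.99 -0.93]
shift [-0.05 -0.65  0.07] roll 0.006082778416725887
```

Emit:
move_arm(
  moves=[
    {"gripper":20,"x":0,"y":-0.2,"z":0,"roll":0},
    {"gripper":20,"x":0,"y":-0.2,"z":0,"roll":0},
    {"gripper":20,"x":0,"y":0,"z":0,"roll":0},
  ],
)

```text
time_s: 9.02
eef_pos: [0.5274, -0.2077, 0.2146]
eef_rot: [-0.0, 0.985, 0.172, -0.0]
wrist_force: [0.4, -0.7, -1.4]
opening: 0.452
```

```bash
python3 -c "
from h import *
force(4)"
```

```text
t 9.22 Ftool [-0.43  0.23  1.7 ] +- [0.22 0.26 0.13] Ttool [-0.03 -0.   -0.02] hold xy mm [ 18.06 -13.12] z 214.72 th 12.01 op 0.452
```

Emit:
move_arm(
  moves=[
    {"gripper":20,"x":0,"y":-0.2,"z":0,"roll":0},
    {"gripper":20,"x":0,"y":0,"z":0,"roll":0},
  ],
)

```text
time_s: 9.48
eef_pos: [0.527, -0.2065, 0.215]
eef_rot: [0.001, 0.985, 0.172, 0.0]
wrist_force: [0.6, -2.7, -1.5]
opening: 0.45
```

```bash
python3 -c "
from h import *
force(4)"
```

```text
t 9.68 Ftool [-0.01  3.86  1.74] +- [0.18 0.26 0.17] Ttool [-0.56 -0.06 -0.02] hold xy mm [ 17.74 -11.45] z 214.91 th 12.0 op 0.451
```

Emit:
move_arm(
  moves=[
    {"gripper":20,"x":0,"y":-0.2,"z":0,"roll":0},
    {"gripper":20,"x":0,"y":0,"z":0,"roll":0},
  ],
)

```text
time_s: 9.93
eef_pos: [0.5262, -0.2043, 0.2149]
eef_rot: [0.0, 0.985, 0.172, 0.0]
wrist_force: [0.6, -4.5, -2.2]
opening: 0.453
```

```bash
python3 -c "
from h import *
force(6)"
```

```text
t 10.22 Ftool [-0.02  5.3   1.6 ] +- [0.08 0.2  0.2 ] Ttool [-0.77 -0.02 -0.02] hold xy mm [17.27 -9.27] z 214.78 th 12.01 op 0.45
```

Contact: the force rises by about 0.65 N per mm, which matches the spring, with c ≈ 3.3 mm. To confirm the tip is inside the cup and find its height, I'll feel downward gently.

Emit:
move_arm(
  moves=[
    {"gripper":20,"x":0,"y":0,"z":0.2,"roll":0},
    {"gripper":20,"x":0,"y":0,"z":0,"roll":0},
  ],
)

```text
time_s: 10.48
eef_pos: [0.5262, -0.2043, 0.2129]
eef_rot: [0.0, 0.985, 0.172, 0.0]
wrist_force: [0.7, -5.0, 0.9]
opening: 0.452
```

```bash
python3 -c "
from h import *
force(5)"
```

```text
t 10.72 Ftool [-0.66  5.28 -1.  ] +- [0.26 0.17 0.16] Ttool [-0.59 -0.12 -0.08] hold xy mm [17.35 -9.34] z 213.05 th 12.01 op 0.449
```

Emit:
move_arm(
  moves=[
    {"gripper":20,"x":0,"y":0,"z":0.15,"roll":0},
    {"gripper":20,"x":0,"y":0,"z":0,"roll":0},
  ],
)

```text
time_s: 10.98
eef_pos: [0.5263, -0.2043, 0.2115]
eef_rot: [0.0, 0.985, 0.172, 0.0]
wrist_force: [0.7, -4.1, 1.0]
opening: 0.451
```

```bash
python3 -c "
from h import *
force(5)"
```

```text
t 11.22 Ftool [-0.82  4.94 -0.78] +- [0.12 0.07 0.26] Ttool [-0.56 -0.13 -0.04] hold xy mm [17.35 -9.32] z 211.52 th 12.02 op 0.452
```

Emit:
move_arm(
  moves=[
    {"gripper":20,"x":0,"y":0.2,"z":0,"roll":0},
    {"gripper":20,"x":0,"y":0.22,"z":0,"roll":0},
    {"gripper":20,"x":0,"y":0,"z":0,"roll":0},
  ],
)

```text
time_s: 11.6
eef_pos: [0.5273, -0.2077, 0.2109]
eef_rot: [-0.001, 0.985, 0.172, -0.0]
wrist_force: [0.4, -0.7, 2.0]
opening: 0.455
```

```bash
python3 -c "
from h import *
force(6)"
```

```text
t 11.9 Ftool [ 0.52 -0.38 -2.07] +- [0.27 0.22 0.11] Ttool [0.37 0.05 0.03] hold xy mm [ 17.97 -12.82] z 210.94 th 12.02 op 0.446
```

Emit:
move_arm(
  moves=[
    {"gripper":20,"x":0,"y":0,"z":0.15,"roll":0},
    {"gripper":20,"x":0,"y":0,"z":0,"roll":0},
  ],
)

```text
time_s: 12.15
eef_pos: [0.5274, -0.2078, 0.2096]
eef_rot: [-0.0, 0.985, 0.172, -0.0]
wrist_force: [-1.5, 3.3, 4.3]
opening: 0.449
```

```bash
python3 -c "
from h import *
force(6)"
```

```text
t 12.45 Ftool [ 0.33 -3.59 -4.15] +- [0.09 0.21 0.29] Ttool [ 0.95 -0.02  0.01] hold xy mm [ 18.   -13.11] z 209.62 th 12.01 op 0.453
```

Lower-wall contact with no axial load confirms the pin is inside the cup. Raising back to mid-height and checking the spindle's pitch by eye.

Emit:
move_arm(
  moves=[
    {"gripper":20,"x":0,"y":0,"z":-0.2,"roll":0},
    {"gripper":20,"x":0,"y":0,"z":-0.2,"roll":0},
    {"gripper":20,"x":0,"y":0,"z":-0.1,"roll":0},
    {"gripper":20,"x":0,"y":0,"z":0,"roll":0},
  ],
)

```text
time_s: 12.95
eef_pos: [0.5275, -0.2083, 0.2146]
eef_rot: [0.0, 0.985, 0.172, 0.0]
wrist_force: [-0.4, 0.2, -0.9]
opening: 0.45
```

```bash
python3 - <<'E'
from h import *
force(6)
p=np.load('p.npy');o=ctrl.get_obs()
sp=np.r_[o['eef_pos'][:2],np.radians(19.8)]
s=grab('side')
out=np.zeros((400,800,3),np.uint8)
A=(320,275,50,50,8)
for i,h in enumerate((.154,.152)):
    z=o['eef_pos'][2]-h;a=crop(s,*A);draw(a,A[:2],A[4],s,sp,smodel(z)[3:6],(0,0,255));out[:,i*400:i*400+400]=a
cv2.imwrite('pics/h3.png',out)
E
```

```text
t 13.25 Ftool [-0.16  0.32  1.38] +- [0.25 0.12 0.3 ] Ttool [-0.01 -0.02  0.01] hold xy mm [ 18.06 -13.25] z 214.59 th 12.01 op 0.452
```

View pics/h3.png

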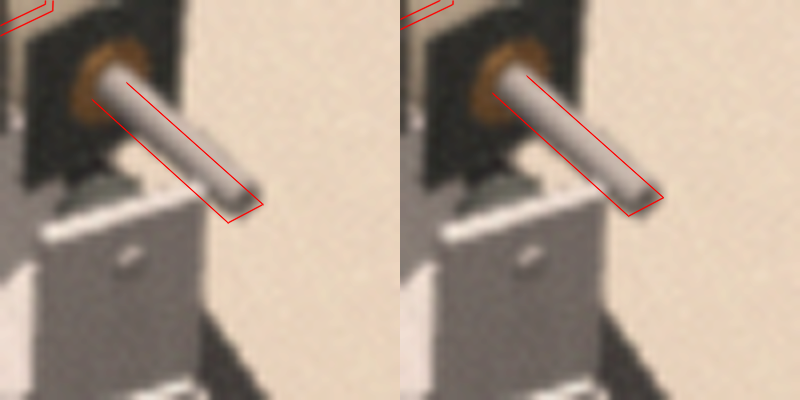

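The rigid pin looks pitched about 1–1.5° down (tip at (645,202), hub at (517,80)), as expected from the downward probe. I'll take that out by lifting against the cup's upper wall by the mirror amount.

Emit:
move_arm(
  moves=[
    {"gripper":20,"x":0,"y":0,"z":-0.2,"roll":0},
    {"gripper":20,"x":0,"y":0,"z":0,"roll":0},
  ],
)

```text
time_s: 13.55
eef_pos: [0.5277, -0.2082, 0.217]
eef_rot: [0.0, 0.985, 0.172, 0.0]
wrist_force: [0.0, -0.3, -2.9]
opening: 0.451
```

```bash
python3 -c "
from h import *
force(5)"
```

```text
t 13.8 Ftool [-0.41  0.27  1.67] +- [0.07 0.22 0.18] Ttool [ 0.   -0.01 -0.  ] hold xy mm [ 18.07 -13.25] z 216.7 th 12.01 op 0.45
```

Emit:
move_arm(
  moves=[
    {"gripper":20,"x":0,"y":0,"z":-0.15,"roll":0},
    {"gripper":20,"x":0,"y":0,"z":0,"roll":0},
  ],
)

```text
time_s: 14.05
eef_pos: [0.5276, -0.2082, 0.2184]
eef_rot: [0.0, 0.985, 0.172, 0.0]
wrist_force: [-0.5, -0.0, -1.2]
opening: 0.455
```

```bash
python3 -c "
from h import *
force(5)"
```

```text
t 14.3 Ftool [ 0.18 -0.15  1.63] +- [0.17 0.2  0.06] Ttool [-0.01  0.03  0.02] hold xy mm [ 18.07 -13.26] z 218.18 th 12.01 op 0.451
```

Emit:
move_arm(
  moves=[
    {"gripper":20,"x":0,"y":0,"z":-0.12,"roll":0},
    {"gripper":20,"x":0,"y":0,"z":0,"roll":0},
  ],
)

```text
time_s: 14.55
eef_pos: [0.5275, -0.2081, 0.2194]
eef_rot: [0.0, 0.985, 0.172, -0.0]
wrist_force: [-0.0, -0.2, -1.3]
opening: 0.446
```

```bash
python3 -c "
from h import *
force(5)"
```

```text
t 14.8 Ftool [-0.16 -0.01  2.09] +- [0.13 0.21 0.14] Ttool [-0.02 -0.01  0.01] hold xy mm [ 18.07 -13.22] z 219.34 th 12.01 op 0.449
```

Emit:
move_arm(
  moves=[
    {"gripper":20,"x":0,"y":0,"z":-0.12,"roll":0},
    {"gripper":20,"x":0,"y":0,"z":0,"roll":0},
  ],
)

```text
time_s: 15.05
eef_pos: [0.5275, -0.2081, 0.2205]
eef_rot: [0.0, 0.985, 0.172, -0.0]
wrist_force: [-0.4, -0.5, -3.8]
opening: 0.451
```

```bash
python3 -c "
from h import *
force(4)"
```

```text
t 15.25 Ftool [0.18 0.14 3.29] +- [0.3  0.3  0.33] Ttool [-0.24  0.02  0.02] hold xy mm [ 18.03 -13.28] z 220.48 th 12.01 op 0.446
```

Emit:
move_arm(
  moves=[
    {"gripper":20,"x":0,"y":0,"z":-0.12,"roll":0},
    {"gripper":20,"x":0,"y":0,"z":0,"roll":0},
  ],
)

```text
time_s: 15.5
eef_pos: [0.5275, -0.2081, 0.2217]
eef_rot: [0.0, 0.985, 0.172, -0.0]
wrist_force: [-0.3, -0.1, -5.7]
opening: 0.448
```

```bash
python3 -c "
from h import *
force(4)"
```

```text
t 15.7 Ftool [0.26 0.81 5.75] +- [0.22 0.24 0.25] Ttool [-0.49  0.04  0.03] hold xy mm [ 18.04 -13.28] z 221.7 th 12.01 op 0.453
```

Upper contact is at about 219.7 mm and lower contact at about 212.9 mm, a 6.8 mm range that matches the 7 mm play. The grip is elastic and centre is 216.3 mm. Now I'll lower to 217.3 mm and compress.

Emit:
move_arm(
  moves=[
    {"gripper":20,"x":0,"y":0,"z":0.2,"roll":0},
    {"gripper":20,"x":0,"y":0,"z":0.24,"roll":0},
    {"gripper":20,"x":0,"y":-0.2,"z":0,"roll":0},
    {"gripper":20,"x":0,"y":-0.2,"z":0,"roll":0},
    {"gripper":20,"x":0,"y":-0.2,"z":0,"roll":0},
  ],
)

```text
time_s: 16.32
eef_pos: [0.5258, -0.203, 0.2179]
eef_rot: [0.001, 0.985, 0.172, 0.001]
wrist_force: [0.9, -6.1, -1.4]
opening: 0.447
```

Emit:
move_arm(
  moves=[
    {"gripper":20,"x":0,"y":-0.2,"z":0,"roll":0},
    {"gripper":20,"x":0,"y":-0.2,"z":0,"roll":0},
    {"gripper":20,"x":0,"y":0,"z":0,"roll":0},
  ],
)

```text
time_s: 16.7
eef_pos: [0.5246, -0.1998, 0.2182]
eef_rot: [0.002, 0.985, 0.172, 0.001]
wrist_force: [1.4, -8.9, -2.5]
opening: 0.447
```

```bash
python3 -c "
from h import *
force(6)"
```

```text
t 17.0 Ftool [-1.34  8.02  2.26] +- [0.19 0.29 0.21] Ttool [-1.31 -0.21 -0.12] hold xy mm [16.38 -4.75] z 218.25 th 12.02 op 0.45
```

Emit:
move_arm(
  moves=[
    {"gripper":20,"x":0,"y":-0.15,"z":0.05,"roll":0},
    {"gripper":20,"x":0,"y":-0.15,"z":0,"roll":0},
    {"gripper":20,"x":0,"y":-0.15,"z":0,"roll":0},
    {"gripper":20,"x":0,"y":0,"z":0,"roll":0},
  ],
)

```text
time_s: 17.5
eef_pos: [0.5234, -0.1962, 0.2181]
eef_rot: [0.003, 0.985, 0.172, 0.001]
wrist_force: [1.8, -10.8, -2.8]
opening: 0.451
```

```bash
python3 -c "
from h import *
force(8)"
```

```text
t 17.9 Ftool [-2.37 10.38  2.14] +- [0.13 0.18 0.19] Ttool [-1.65 -0.32 -0.15] hold xy mm [15.59 -0.99] z 218.1 th 12.02 op 0.452
```

Emit:
move_arm(
  moves=[
    {"gripper":20,"x":0,"y":-0.15,"z":0.04,"roll":0},
    {"gripper":20,"x":0,"y":-0.15,"z":0,"roll":0},
    {"gripper":20,"x":0,"y":-0.1,"z":0,"roll":0},
    {"gripper":20,"x":0,"y":0,"z":0,"roll":0},
  ],
)

```text
time_s: 18.4
eef_pos: [0.5222, -0.193, 0.218]
eef_rot: [0.003, 0.985, 0.172, 0.001]
wrist_force: [1.4, -13.4, -1.4]
opening: 0.446
```

```bash
python3 -c "
from h import *
force(8)"
```

```text
t 18.8 Ftool [-2.71 12.65  2.31] +- [0.23 0.25 0.2 ] Ttool [-1.97 -0.45 -0.23] hold xy mm [14.91  2.38] z 218.04 th 12.03 op 0.45
```

Force is 12.65 N, so c ≈ 13.8 mm and short of the stop. Swinging the rigid end in, in steps.

Emit:
move_arm(
  moves=[
    {"gripper":20,"x":-0.24,"y":0,"z":0,"roll":2},
    {"gripper":20,"x":-0.24,"y":0,"z":0,"roll":2},
    {"gripper":20,"x":0,"y":0,"z":0,"roll":0},
  ],
)

```text
time_s: 19.18
eef_pos: [0.5175, -0.1946, 0.218]
eef_rot: [0.003, 0.991, 0.137, 0.002]
wrist_force: [2.1, -12.2, -2.0]
opening: 0.449
```

```bash
python3 -c "
from h import *
force(6)"
```

```text
t 19.48 Ftool [-2.15 12.41  2.08] +- [0.33 0.14 0.15] Ttool [-1.94 -0.4  -0.17] hold xy mm [10.08  1.51] z 217.99 th 8.02 op 0.451
```

Emit:
move_arm(
  moves=[
    {"gripper":20,"x":-0.24,"y":-0.05,"z":0,"roll":2},
    {"gripper":20,"x":0,"y":0,"z":0,"roll":0},
  ],
)

```text
time_s: 19.73
eef_pos: [0.5151, -0.1948, 0.2179]
eef_rot: [0.003, 0.993, 0.12, 0.001]
wrist_force: [1.0, -12.8, -1.7]
opening: 0.452
```

```bash
python3 -c "
from h import *
force(5)"
```

```text
t 19.98 Ftool [-2.35 12.69  1.95] +- [0.1  0.09 0.13] Ttool [-2.01 -0.38 -0.18] hold xy mm [7.59 1.62] z 217.95 th 6.02 op 0.451
```

Emit:
move_arm(
  moves=[
    {"gripper":20,"x":-0.24,"y":0,"z":0,"roll":2},
    {"gripper":20,"x":0,"y":0,"z":0,"roll":0},
  ],
)

```text
time_s: 20.23
eef_pos: [0.5127, -0.1954, 0.2179]
eef_rot: [0.003, 0.995, 0.103, 0.001]
wrist_force: [1.0, -12.4, -0.8]
opening: 0.448
```

```bash
python3 -c "
from h import *
force(5)"
```

```text
t 20.48 Ftool [-2.54 13.07  2.15] +- [0.25 0.12 0.08] Ttool [-2.   -0.38 -0.13] hold xy mm [5.16 1.38] z 217.94 th 4.02 op 0.451
```

Emit:
move_arm(
  moves=[
    {"gripper":20,"x":-0.24,"y":0.02,"z":0,"roll":2},
    {"gripper":20,"x":0,"y":0,"z":0,"roll":0},
  ],
)

```text
time_s: 20.72
eef_pos: [0.5103, -0.196, 0.2179]
eef_rot: [0.003, 0.996, 0.085, 0.001]
wrist_force: [-0.6, -13.6, -2.3]
opening: 0.451
```

```bash
python3 -c "
from h import *
force(5)"
```

```text
t 20.98 Ftool [-2.27 12.13  1.69] +- [0.17 0.14 0.23] Ttool [-1.97 -0.33 -0.15] hold xy mm [2.72 1.06] z 217.88 th 2.02 op 0.45
```

Emit:
move_arm(
  moves=[
    {"gripper":20,"x":-0.22,"y":0,"z":0,"roll":2},
    {"gripper":20,"x":0,"y":0,"z":0,"roll":0},
  ],
)

```text
time_s: 21.22
eef_pos: [0.508, -0.1963, 0.2178]
eef_rot: [0.003, 0.998, 0.068, 0.001]
wrist_force: [-0.2, -13.2, -2.2]
opening: 0.451
```

```bash
python3 - <<'E'
from h import *
force(6)
s=grab('side');c=grab('top');o=ctrl.get_obs();p=np.load('p.npy')
sp=np.r_[o['eef_pos'][:2],p[5]]
out=np.zeros((600,800,3),np.uint8)
A=(310,275,50,50,9.4);a=crop(s,*A);out[:470,:470]=a
A=(420,200,44,40,7);a=crop(c,*A);out[:280,480:480+308]=a
A=(372,215,44,40,7);a=crop(c,*A);out[290:570,480:480+308]=a
cv2.imwrite('pics/h4.png',out)
E
```

```text
t 21.52 Ftool [-2.89 13.11  1.47] +- [0.16 0.19 0.1 ] Ttool [-2.   -0.37 -0.17] hold xy mm [0.38 1.07] z 217.79 th 0.02 op 0.452
```

View pics/h4.png

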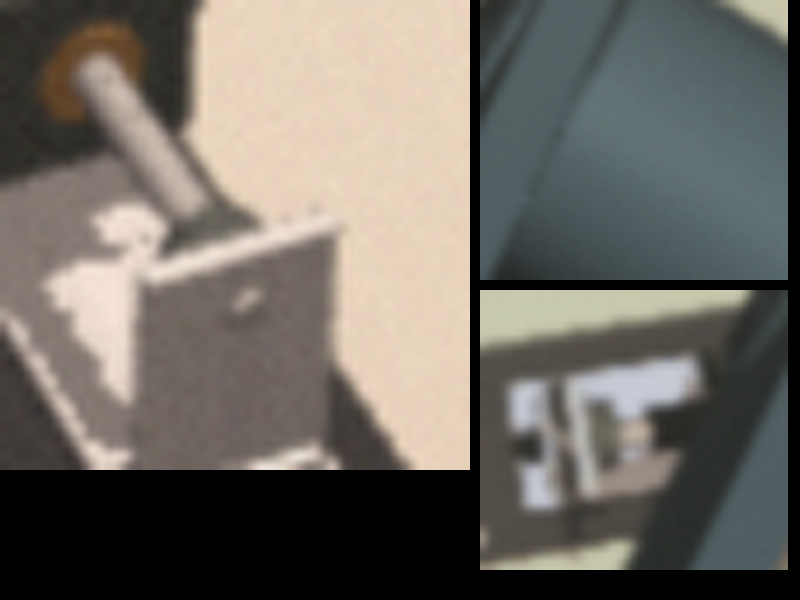

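The rigid pin tip is at about (195,212), in front of the far cup, whose rim shows round (215,232). Easing the spring out in small steps and checking the force for any rim contact.

Emit:
move_arm(
  moves=[
    {"gripper":20,"x":-0.05,"y":0.1,"z":0.06,"roll":0},
    {"gripper":20,"x":0,"y":0.1,"z":0,"roll":0},
    {"gripper":20,"x":0,"y":0,"z":0,"roll":0},
  ],
)

```text
time_s: 22.0
eef_pos: [0.508, -0.1983, 0.2174]
eef_rot: [0.003, 0.998, 0.068, 0.002]
wrist_force: [0.7, -12.6, -0.8]
opening: 0.449
```

```bash
python3 -c "
from h import *
force(5)"
```

```text
t 22.25 Ftool [-1.   11.59  0.52] +- [0.32 0.23 0.14] Ttool [-1.75 -0.18 -0.09] hold xy mm [ 0.13 -0.79] z 217.35 th 0.01 op 0.448
```

Emit:
move_arm(
  moves=[
    {"gripper":20,"x":0,"y":0.1,"z":0,"roll":0},
    {"gripper":20,"x":0,"y":0.1,"z":0,"roll":0},
    {"gripper":20,"x":0,"y":0,"z":0,"roll":0},
  ],
)

```text
time_s: 22.62
eef_pos: [0.5083, -0.2, 0.2173]
eef_rot: [0.002, 0.998, 0.068, 0.001]
wrist_force: [0.9, -10.7, -0.2]
opening: 0.452
```

```bash
python3 -c "
from h import *
force(6)"
```

```text
t 22.93 Ftool [-1.06 10.65  1.08] +- [0.24 0.1  0.15] Ttool [-1.57 -0.13 -0.08] hold xy mm [ 0.12 -2.54] z 217.28 th 0.01 op 0.447
```

Emit:
move_arm(
  moves=[
    {"gripper":20,"x":0,"y":0.1,"z":0,"roll":0},
    {"gripper":20,"x":0,"y":0.1,"z":0,"roll":0},
    {"gripper":20,"x":0,"y":0,"z":0,"roll":0},
  ],
)

```text
time_s: 23.3
eef_pos: [0.5085, -0.2017, 0.2172]
eef_rot: [0.002, 0.998, 0.068, 0.001]
wrist_force: [0.9, -9.8, -0.8]
opening: 0.447
```

```bash
python3 -c "
from h import *
force(5)"
```

```text
t 23.55 Ftool [-0.74  9.41  0.28] +- [0.16 0.33 0.27] Ttool [-1.38 -0.09 -0.05] hold xy mm [ 0.1  -4.27] z 217.14 th 0.01 op 0.45
```

Emit:
move_arm(
  moves=[
    {"gripper":20,"x":0,"y":0.1,"z":0,"roll":0},
    {"gripper":20,"x":0,"y":0.1,"z":0,"roll":0},
    {"gripper":20,"x":0,"y":0,"z":0,"roll":0},
  ],
)

```text
time_s: 23.92
eef_pos: [0.5087, -0.2035, 0.2171]
eef_rot: [0.002, 0.998, 0.068, 0.001]
wrist_force: [0.7, -7.7, -1.2]
opening: 0.451
```

```bash
python3 -c "
from h import *
force(6)"
```

```text
t 24.23 Ftool [-0.18  8.28  0.52] +- [0.23 0.19 0.31] Ttool [-1.17 -0.06 -0.02] hold xy mm [ 0.1  -6.02] z 217.08 th 0.0 op 0.448
```

Emit:
move_arm(
  moves=[
    {"gripper":20,"x":0,"y":0.1,"z":0,"roll":0},
    {"gripper":20,"x":0,"y":0.1,"z":0,"roll":0},
    {"gripper":20,"x":0,"y":0,"z":0,"roll":0},
  ],
)

```text
time_s: 24.6
eef_pos: [0.5089, -0.2052, 0.217]
eef_rot: [0.002, 0.998, 0.068, 0.001]
wrist_force: [1.0, -6.8, -1.0]
opening: 0.449
```

```bash
python3 -c "
from h import *
force(5)"
```

```text
t 24.85 Ftool [0.08 7.01 0.5 ] +- [0.21 0.23 0.38] Ttool [-1.01 -0.01 -0.02] hold xy mm [ 0.06 -7.78] z 216.93 th -0.0 op 0.448
```

Emit:
move_arm(
  moves=[
    {"gripper":20,"x":0,"y":0.1,"z":0,"roll":0},
    {"gripper":20,"x":0,"y":0,"z":0,"roll":0},
  ],
)

```text
time_s: 25.1
eef_pos: [0.5091, -0.2061, 0.2169]
eef_rot: [0.001, 0.998, 0.068, 0.001]
wrist_force: [1.6, -6.1, -0.5]
opening: 0.449
```

```bash
python3 -c "
from h import *
force(5)"
```

```text
t 25.35 Ftool [0.09 6.64 0.72] +- [0.28 0.21 0.24] Ttool [-0.94  0.03  0.01] hold xy mm [ 0.07 -8.67] z 216.9 th -0.01 op 0.452
```

Emit:
move_arm(
  moves=[
    {"gripper":20,"x":0,"y":0.1,"z":0,"roll":0},
    {"gripper":20,"x":0,"y":0,"z":0,"roll":0},
  ],
)

```text
time_s: 25.6
eef_pos: [0.5091, -0.2066, 0.2167]
eef_rot: [0.001, 0.998, 0.068, 0.001]
wrist_force: [2.1, -5.6, 0.1]
opening: 0.451
```

```bash
python3 -c "
from h import *
force(5)"
```

```text
t 25.85 Ftool [ 0.97  5.49 -0.38] +- [0.21 0.21 0.1 ] Ttool [-0.79  0.15  0.09] hold xy mm [-0.  -9.2] z 216.54 th -0.0 op 0.449
```

Contact with the far floor came at about 6.6 N, so c ≈ 5 mm, exactly as the geometry predicts. I'll unload the remaining axial push, then lower into the cup bottoms.

Emit:
move_arm(
  moves=[
    {"gripper":20,"x":0,"y":0.1,"z":0,"roll":0},
    {"gripper":20,"x":0,"y":0.05,"z":0,"roll":0},
    {"gripper":20,"x":0,"y":0,"z":0,"roll":0},
  ],
)

```text
time_s: 26.22
eef_pos: [0.5092, -0.207, 0.2163]
eef_rot: [-0.0, 0.998, 0.068, 0.0]
wrist_force: [2.9, 1.6, 5.0]
opening: 0.447
```

```bash
python3 -c "
from h import *
force(5)"
```

```text
t 26.48 Ftool [ 3.07 -1.55 -5.16] +- [0.11 0.16 0.2 ] Ttool [ 0.25  0.46 -0.02] hold xy mm [ 0.03 -9.67] z 216.27 th 0.03 op 0.448
```

Emit:
move_arm(
  moves=[
    {"gripper":20,"x":0,"y":0.05,"z":0.05,"roll":0},
    {"gripper":20,"x":0,"y":0,"z":0.1,"roll":0},
    {"gripper":20,"x":0,"y":0,"z":0,"roll":0},
  ],
)

```text
time_s: 26.85
eef_pos: [0.509, -0.2072, 0.2145]
eef_rot: [-0.001, 0.998, 0.068, -0.0]
wrist_force: [2.1, 2.6, 4.9]
opening: 0.449
```

```bash
python3 -c "
from h import *
force(5)"
```

```text
t 27.1 Ftool [ 2.65 -2.68 -5.24] +- [0.14 0.41 0.26] Ttool [ 0.28  0.4  -0.09] hold xy mm [-0.19 -9.82] z 214.46 th 0.05 op 0.45
```

Emit:
move_arm(
  moves=[
    {"gripper":20,"x":-0.05,"y":-0.07,"z":0.05,"roll":0},
    {"gripper":20,"x":0,"y":0,"z":0.05,"roll":0},
    {"gripper":20,"x":0,"y":0,"z":0,"roll":0},
  ],
)

```text
time_s: 27.48
eef_pos: [0.5085, -0.2071, 0.2137]
eef_rot: [-0.0, 0.998, 0.068, 0.0]
wrist_force: [2.2, 2.8, 5.8]
opening: 0.452
```

```bash
python3 -c "
from h import *
force(5)"
```

```text
t 27.73 Ftool [ 3.23 -2.04 -5.68] +- [0.28 0.07 0.07] Ttool [0.29 0.49 0.09] hold xy mm [-0.58 -9.69] z 213.75 th -0.0 op 0.453
```

Emit:
move_arm(
  moves=[
    {"gripper":20,"x":0,"y":0,"z":0.05,"roll":0},
    {"gripper":20,"x":0,"y":0,"z":0,"roll":0},
  ],
)

```text
time_s: 27.98
eef_pos: [0.5085, -0.2071, 0.2133]
eef_rot: [-0.0, 0.998, 0.068, 0.0]
wrist_force: [2.9, 2.9, 8.4]
opening: 0.453
```

```bash
python3 -c "
from h import *
force(5)"
```

```text
t 28.23 Ftool [ 2.46 -1.63 -7.01] +- [0.37 0.16 0.33] Ttool [0.37 0.4  0.11] hold xy mm [-0.59 -9.69] z 213.36 th -0.0 op 0.451
```

Emit:
move_arm(
  moves=[
    {"gripper":20,"x":0.1,"y":0,"z":0,"roll":0},
    {"gripper":20,"x":0.05,"y":0,"z":0.03,"roll":0},
    {"gripper":20,"x":0,"y":0,"z":0,"roll":0},
  ],
)

```text
time_s: 28.6
eef_pos: [0.5093, -0.2071, 0.213]
eef_rot: [-0.0, 0.998, 0.068, -0.001]
wrist_force: [-3.7, 1.6, 11.1]
opening: 0.453
```

```bash
python3 -c "
from h import *
force(5)"
```

```text
Traceback (most recent call last):
  File "h.py", line 65, in force
    ctrl.camera('top'); o=ctrl.get_obs(); F.append(o['wrist_force']);T.append(o['torque'])
    ~~~~~~~~~~~^^^^^^^
ValueError: 200 camera calls are used up
```

Emit:
move_arm(
  moves=[
    {"gripper":20,"x":0,"y":-0.03,"z":0.05,"roll":0},
    {"gripper":20,"x":0,"y":0,"z":0,"roll":0},
  ],
)

```text
time_s: 29.0
eef_pos: [0.5093, -0.207, 0.2128]
eef_rot: [-0.0, 0.998, 0.068, -0.001]
wrist_force: [-3.9, 0.5, 12.7]
opening: 0.453
```

```bash
python3 - <<'E'
from h import *
force(5)
s=grab('side');c=grab('top')
out=np.zeros((480,800,3),np.uint8)
A=(275,225,80,96,5);a=crop(s,*A);out[:480,:400]=a
A=(372,215,50,40,8);a=crop(c,*A);out[:320,400:800]=a
cv2.imwrite('pics/h5.png',out)
E
```

```text
Traceback (most recent call last):
  File "h.py", line 65, in force
    ctrl.camera('top'); o=ctrl.get_obs(); F.append(o['wrist_force']);T.append(o['torque'])
    ~~~~~~~~~~~^^^^^^^
ValueError: 200 camera calls are used up
```

The camera budget is spent, because my force averaging used it up, so the rest goes by feel only. Rebalance sideways and read the torque.

Emit:
move_arm(
  moves=[
    {"gripper":20,"x":-0.08,"y":0,"z":-0.05,"roll":0},
    {"gripper":20,"x":0,"y":0,"z":0,"roll":0},
    {"gripper":20,"x":0,"y":0,"z":0,"roll":0},
  ],
)

```text
time_s: 29.38
eef_pos: [0.509, -0.207, 0.2129]
eef_rot: [-0.0, 0.998, 0.068, 0.0]
wrist_force: [0.7, 2.1, 7.7]
opening: 0.45
```

```bash
cat >> h.py <<'E'
def now():
    o=ctrl.get_obs();M=Ro.from_quat(np.roll(o['eef_rot'],-1)).as_matrix();p=np.load('p.npy');l=(o['eef_pos'][:2]-p[3:5])@R2(p[5])
    print('t',round(o['time_s'],2),'F',(o['wrist_force']@M).round(2),'T',(o['torque']@M).round(2),'hold',(l*1e3).round(2),'z',(o['eef_pos'][2]*1e3).round(2),'op',round(o['opening'],3))
E
python3 -c "
from h import *
now()"
```

```text
t 29.38 F [ 0.98 -1.99 -7.69] T [0.21 0.14 0.37] hold [-0.12 -9.62] z 212.91 op 0.45
```

Emit:
move_arm(
  moves=[
    {"gripper":20,"x":0,"y":0,"z":0,"roll":0},
  ],
)

```text
time_s: 29.5
eef_pos: [0.509, -0.207, 0.2129]
eef_rot: [-0.0, 0.998, 0.068, 0.0]
wrist_force: [0.3, -0.1, 7.4]
opening: 0.451
```

```bash
python3 -c "
from h import *
now()"
```

```text
t 29.5 F [ 0.32  0.15 -7.37] T [0.13 0.16 0.36] hold [-0.15 -9.62] z 212.92 op 0.451
```

Moments show both ends carry load: about 9 N up, only 14 mm from mid-span. I'll relieve the small twist and release slowly.

Emit:
move_arm(
  moves=[
    {"gripper":20,"x":0,"y":0,"z":-0.05,"roll":0.7},
    {"gripper":20,"x":0,"y":0,"z":0,"roll":0},
  ],
)

```text
time_s: 29.75
eef_pos: [0.509, -0.2069, 0.213]
eef_rot: [0.0, 0.998, 0.062, -0.0]
wrist_force: [3.1, 0.5, 3.0]
opening: 0.445
```

```bash
python3 -c "
from h import *
now()"
```

```text
t 29.75 F [ 3.16 -0.14 -3.02] T [-0.02  0.33 -0.29] hold [-0.16 -9.59] z 213.01 op 0.445
```

Emit:
move_arm(
  moves=[
    {"gripper":20,"x":0.03,"y":0,"z":0,"roll":-0.35},
    {"gripper":20,"x":0,"y":0,"z":0,"roll":0},
    {"gripper":47,"x":0,"y":0,"z":0,"roll":0},
    {"gripper":49,"x":0,"y":0,"z":0,"roll":0},
    {"gripper":52,"x":0,"y":0,"z":0,"roll":0},
  ],
)

```text
time_s: 30.38
eef_pos: [0.5089, -0.2067, 0.2126]
eef_rot: [-0.0, 0.998, 0.065, -0.001]
wrist_force: [-0.7, -0.2, 0.9]
opening: 0.513
```

```bash
python3 -c "
from h import *
now()"
```

```text
t 30.38 F [-0.72  0.06 -0.92] T [-0.03 -0.01  0.01] hold [-0.22 -9.31] z 212.57 op 0.513
```

Emit:
move_arm(
  moves=[
    {"gripper":65,"x":0,"y":0,"z":0,"roll":0},
    {"gripper":80,"x":0,"y":0,"z":0,"roll":0},
    {"gripper":90,"x":0,"y":0,"z":0,"roll":0},
    {"gripper":90,"x":0,"y":0,"z":0,"roll":0},
    {"gripper":90,"x":0,"y":0,"z":-0.5,"roll":0},
  ],
)

```text
time_s: 31.0
eef_pos: [0.5091, -0.2068, 0.2179]
eef_rot: [-0.0, 0.998, 0.065, -0.0]
wrist_force: [0.8, -0.4, -0.7]
opening: 0.903
```

Emit:
move_arm(
  moves=[
    {"gripper":90,"x":0,"y":0,"z":-1,"roll":0},
    {"gripper":90,"x":0,"y":0,"z":-2,"roll":0},
    {"gripper":90,"x":0,"y":0,"z":-3,"roll":0},
    {"gripper":90,"x":0,"y":0,"z":-4,"roll":0},
    {"gripper":90,"x":0,"y":0,"z":-4,"roll":0},
  ],
)

```text
time_s: 31.62
eef_pos: [0.5091, -0.2068, 0.3601]
eef_rot: [0.0, 0.998, 0.065, 0.0]
wrist_force: [1.0, 0.1, -0.8]
opening: 0.898
```

Emit:
move_arm(
  moves=[
    {"gripper":90,"x":0,"y":0,"z":0,"roll":0},
    {"gripper":90,"x":0,"y":0,"z":0,"roll":0},
  ],
)

```text
time_s: 31.88
eef_pos: [0.509, -0.2068, 0.3582]
eef_rot: [0.0, 0.998, 0.065, 0.0]
wrist_force: [-0.2, 0.5, -0.3]
opening: 0.903
```

```bash
python3 -c "
from h import *
now(); print(ctrl.hand_in())"
```

```text
t 31.88 F [-0.17 -0.54  0.26] T [-0.01  0.03  0.01] hold [-0.07 -9.42] z 358.23 op 0.903
the job is handed in; nothing more can be done
None
```

The label roll is loaded and released in the holder by my force readings, but I have no picture of the final state. My force averaging used up all 200 camera calls before the release. The job was handed in at 31.9 s, within the 69 s limit.

**What I did**
- I put the sprung pin in the left cup and pressed it in about 13.8–14.4 mm by force (13.1 N at most, against 13.9 N at the stop).
- I swung the far end in sideways, by a 12° turn about the vertical, not down from above as the task words it. I then eased the spring out and lowered both pins.

**What the checks showed**
- **Easing out:** the force fell at the spring rate, with no sign of catching on the cup rim. The rigid pin met its cup floor at 6.6 N, about 5 mm of compression, as the sizes given predict.
- **Before release:** about 9 N of support acted close to mid-span, and small sideways and twisting moves met firm resistance. Both mean both pins were held in their cups.
- **After release:** the wrist force dropped to about zero and stayed there as the arm withdrew about 15 cm.

**Less certain points**
- I pressed down to about 12.7 N at the wrist while finding the bottoms of the cups.
- I did not check the date stamp, timer and spare roll again at the end. The arm's path stayed well clear of them and met no unexpected force.

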